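Hold a bayonet filter-pot lid at half twist, before the lock click

ROBOT

A 6-joint arm with a two-finger parallel gripper is mounted at the origin on the work surface; the furniture and walls round the work are solid. World frame = base frame: x ahead of the robot, y to its left, z up, the work surface at z = 0. Lengths are in m, angles in rad, forces in N, time in s.
With the tool pointing down it reaches from about 0.3 to 0.875 m from the base axis. Payload 6.4 kg.
Tool frame: the origin (TCP) lies at the very end of the fingers, on their centre line; the grasp point (between the pads) lies 19 mm behind it; z points along the fingers, x is the direction in which the jaws open and shut, and the axes are right-handed (so a half turn about z gives the same grasp; the last joint's range is limited). The gripper opens to 88 mm and grips with 3 to 60 N. Pads are 18 mm wide; open, the fingers measure 123 mm over their backs; the gripper's body (75 mm by 187 mm) begins 45 mm behind the grasp point.
Start: joints at [1.092, 0.181, 1.607, -0, 1.354, -0.206], TCP at [0.155, 0.554, 0.239] pointing down, gripper open.
Joint ranges: [-2.99, 2.99], [-0.89, 2.07], [0.3, 2.58], [-1.14, 4.28], [0, 2.63], [-3.12, 3.12]. Speed limits (rad/s): [2.57, 2.57, 3.01, 3.14, 3.14, 3.14].

INTERFACE

Orientations are given as a unit quaternion [x, y, z, w].
In Python, from rig import monitor, vision, bot gives the robot as it stands.
- The arm moves only by the tool play_rows, never from a script. Its argument "rows" is a list of rows, each a list of 3 entries, a list of its own where there are three numbers: the turn, a rotation vector about the world's x, y, z in rad, then the shift along the world's x, y, z in mm, then the closure, from 0 (fully open) to 1 (shut). In form: [[[rx, ry, rz], [dx, dy, dz], hand], ...]. A call has 1 to 10 rows; each row shifts and turns the commanded pose from where the row before left it; what a row does not reach is not made up. A row lasts 1/10 s, in which the tool goes at most 50 mm and 8.59 degrees, less where a joint would pass 70% of its speed; a pose out of reach is approached as far as the arm can. A call is refused whole if a number of a shift passes 50 or a number of a turn 0.15, either way. A call with a gripper value outside its range is refused whole. The fingers move at their own pace and stop on an object; "squeeze" is the grip in N (left out, the last holds). Time passes only in rows, so rows that do not move let the fingers close. It gives the time, the measured TCP pose, the force and the opening at its end, in the units of the state.
- monitor.read_state(): the state, without advancing time (a new reading comes with each control period).
- vision.read_camera(name): name is "scene" or "top"; returns a dict with "img" (480x640x3 uint8, red, green, blue), "z_map" (480x640 float32, m along the optical axis (not along the pixel's ray), 0 where there is no reading), "fx", "fy", "cx", "cy" (pixels), "rvec" (rotation vector, rad) and "tvec" (3), from world to camera coordinates, as OpenCV has them. Camera axes: x right, y down, z forward; pixel columns grow to the right and rows downward; lengths in m; the calibration is good to about 2 mm. A picture is of the moment at which its call begins.
- bot.finish_job(): hands the job in, once; it reports no verdict.
The state is a dict: "clock": time; "joints": joint angles; "qvel": joint speeds; "joint_efforts": joint torques, N m; "tcp_pos": TCP position; "ee_rot": TCP orientation; "contact_force": force on the tool from outside, world axes, zero at the start; "torque": the same for the moment, N m; "width": finger opening in m.
Only numpy, scipy, OpenCV 4.12 (cv2) and the standard library are available. Lean on these libraries where they do the work, as an engineer would, in place of code of your own. Each camera call takes 0.05 s, during which the arm holds its last target.

TASK

Put the loose bayonet lid on the filter pot bolted to the bench: bar in line with the two notches in the pot's collar, pressed down against the sprung plate, then turned clockwise (seen from above) until the bar points at the two raised half-way ribs on the outside of the rim. Stop there, never let it turn on into the lock latch, and finish still gripping the lid at the half-way ribs so that I can check the seal gap. Leave the other things on the bench where they are.

Things in the scene. Friction and masses are not known exactly. Their poses are not given: they have to be found in the camera images.
- lid: The loose lid, 0.25 kg, standing on its plug. Origin: centre of the plug's underside, z up. Plug: diameter 80, z 0-14 mm, lower edge chamfered. Two round lugs (14 across, z 0-6) at +x and -x, reaching 50 mm from the axis. Flange: diameter 112, z 14-20. Black grip bar along x: 76 long, 16 wide (y), up to z 60, centred; grasp it across y. Same after a half turn: fits either way round.
- pot: The fixed grey pot, 120 mm in diameter, foot 148. Origin: centre of its underside on the bench, z up. The lid's lugs enter on its x axis. Lid wholly down (flange on the rim): lid origin 86 mm above the pot's; once turned, the lugs are caught and the lid has 3 mm of vertical play (86 to 89 mm). Hose spigot at +x, 45 mm up, to 88 mm from the axis; latch housings at -80 and 100 degrees, to 74 mm.
- pot_mouth (a point): Centre of the pot's mouth, on its axis at the rim, 100 mm above the bench; axes as the pot's. The steel collar there is 5 mm thick, with a round opening of diameter 86 mm and two notches about 21 mm wide, at +x and -x, open to 53 mm from the axis. Stops below it allow only about 5 degrees of turn the wrong way (counter-clockwise).
- seal_plate (a joint): Sprung plate inside the pot, moving along z: 0 m = up (its top 94 mm above the bench), negative as the plug presses it down. It pushes the plug up with about 4 N at 0, 8 N at -0.005 (lid origin at 89 mm), 10 N at -0.008 (lid wholly down).
- half_mark: The two raised half-way ribs, fixed to the outside of the pot's rim on opposite sides, 8 mm wide, 59 to 75 mm from the axis, z 72 to 102 mm. Origin: same as the pot's; its x axis runs through both ribs, 45 degrees clockwise (seen from above) of the pot's x axis. The lid is half-way when its x axis lies along this one, either way round.
- latch (a joint): One of two like spring latches, on opposite sides of the collar channel: 0 m = out (at rest), grows as a lug pushes it outward. A lug turning clockwise first touches it about 70 degrees past the notches, pushes it fully (about 2 mm, 4 N, if the lid is centred) at 80 degrees and has clicked past at 90 degrees.
- latch_nose (a point): Nose of that latch plunger, 48 mm from the pot's axis; x points radially outward, 80 degrees clockwise of the pot's x axis. The lid has turned into the latches when its x axis comes within about 10 degrees of this one.
- sanding_block: Bystander: brown sanding block, 67x112x26 mm, loose. Origin: centre of its underside.
- offcut: Bystander: dark wood offcut, 50x90x18 mm, loose. Origin: centre of its underside.
- screw_jar: Bystander: clear jar of screws with a lid, 62 in diameter, 90 mm high, loose. Origin: centre of its underside.
- tape_measure: Bystander: tape measure, 42x81x66 mm, loose. Origin: centre of its underside.
Mind the look-alikes: they are no part of the job. What is shaped like the lid but orange is not meant.

How it is judged:
On the way:
1. the lid is in the collar with its lugs through the notches, pressed down on the sprung plate (z of lid in the frame of pot between 0.083 and 0.0905 m and horizontal distance between lid and pot below 0.004 m and angle between lid's own z axis and vertical below 0.06 rad and angle between the x axis of lid and the x axis of pot, either way round below 0.2 rad), for 0.1 s.
At the end, for the whole second after the job is handed in: Lid in the collar (origin 83 to 90.5 mm above the pot's underside, within 4 mm of its axis, tilt under 0.06 rad), bar within 0.17 rad of the half-way ribs, at rest, gripped by the fingers (over 2 N); latch not pushed (under 1 mm); the four loose bystanders within 20 mm of their places (z of lid in the frame of pot between 0.083 and 0.0905 m and horizontal distance between lid and pot below 0.004 m and angle between lid's own z axis and vertical below 0.06 rad and angle between the x axis of lid and the x axis of half_mark, either way round below 0.17 rad and contact force between the fingers and lid above 2 N and value of joint latch below 0.001 m and linear speed of lid below 0.02 m/s and angular speed of lid below 0.5 rad/s and distance of each of sanding_block, offcut, screw_jar, tape_measure from where it was at the start of the episode below 0.02 m); the arm keeps its last pose, push and grip.
It fails at once if the lid is turned on into the lock latch (value of joint latch above 0.0015 m or (z of lid in the frame of pot below 0.0905 m and horizontal distance between lid and pot below 0.01 m and angle between the x axis of lid and the x axis of latch_nose, either way round below 0.17 rad)).
It fails at once if the sanding block is disturbed (moved over 20 mm) (distance of sanding_block from where it was at the start of the episode above 0.02 m).
It fails at once if the offcut is disturbed (moved over 20 mm) (distance of offcut from where it was at the start of the episode above 0.02 m).
It fails at once if the screw jar is disturbed (moved over 20 mm) (distance of screw_jar from where it was at the start of the episode above 0.02 m).
It fails at once if the tape measure is disturbed (moved over 20 mm) (distance of tape_measure from where it was at the start of the episode above 0.02 m).
It also fails if it takes over 42 s, if anything falls off the work surface, if the arm or the gripper's body presses on something with over 40 N, if the wrist force passes 120 N, or if a joint passes its speed limit or range.

## Working session

There is one attempt and no reset: what is moved stays moved. The work goes in short steps, Python scripts to look and compute and a tool call to move; the robot and the scene stay as the last step left them, time stands still between calls to the robot, and variables do not carry over. Pictures are saved under pics/ and viewed, and the job is handed in when it is done.

Besides the shell and the picture viewer there is one more tool, called after "Request:" as a command line: name --argument value ..., lists and objects as JSON in quotes. play_rows: Moves the arm, as the interface text tells. Its arguments: {"type":"object","properties":{"rows":{"type":"array"},"squeeze":{"type":"number"}},"required":["rows"]}

```bash
mkdir -p pics
cat > h.py <<'E'
import sys; sys.path.insert(0,'.')
import numpy as np, cv2
from rig import monitor, vision, bot
def cam(n):
    c=vision.read_camera(n); c['R']=cv2.Rodrigues(np.array(c['rvec'],float))[0]; c['t']=np.array(c['tvec'],float).ravel(); return c
def save(c,name): cv2.imwrite('pics/'+name,cv2.cvtColor(c['img'],cv2.COLOR_RGB2BGR))
def pts(c):
    v,u=np.mgrid[0:480,0:640]; z=c['z_map']
    P=np.stack([(u-c['cx'])/c['fx']*z,(v-c['cy'])/c['fy']*z,z],-1)
    W=(P-c['t'])@c['R']; W[z==0]=np.nan; return W
def plane(c,u,v,h):
    d=c['R'].T@np.array([(u-c['cx'])/c['fx'],(v-c['cy'])/c['fy'],1.]); o=-c['R'].T@c['t']
    return o+d*(h-o[2])/d[2]
E
python3 - <<'E'
from h import *
print(monitor.read_state())
for n in('scene','top'):
    c=cam(n); save(c,n+'0.png'); np.savez(n+'0.npz',**c); print(n,-c['R'].T@c['t'],c['fx'],c['R'][2])
E
```

```text
{'clock': 0.0, 'joints': array([ 1.09169207e+00,  1.81531230e-01,  1.60796467e+00,  1.53757586e-06,
        1.35381491e+00, -2.06290132e-01]), 'qvel': array([ 2.89949824e-04,  5.65025985e-05, -1.24210330e-03,  3.77582672e-04,
        1.09935352e-03, -9.99220632e-04]), 'joint_efforts': array([-1.58739691e-03, -4.33859646e+01, -3.41843283e+01,  6.99115754e-02,
        3.86966905e-02, -1.38156233e-04]), 'tcp_pos': array([0.1546608 , 0.55326752, 0.23783661]), 'ee_rot': array([ 7.96693771e-01,  6.04382576e-01, -7.76581937e-04,  3.67334631e-04]), 'contact_force': array([ 0.43352747, -0.52331041,  0.29254122]), 'torque': array([-0.03840987, -0.03061638,  0.03052203]), 'width': 0.08816151818712999}
scene [-0.16591082 -0.50781889  0.91028954] 584.0890533765502 [ 0.6263594   0.37878945 -0.68131671]
top [ 0.45099302 -0.04079574  0.99201128] 436.60330091508894 [ 0.14313299 -0.00230289 -0.98970079]
```

View pics/scene0.png

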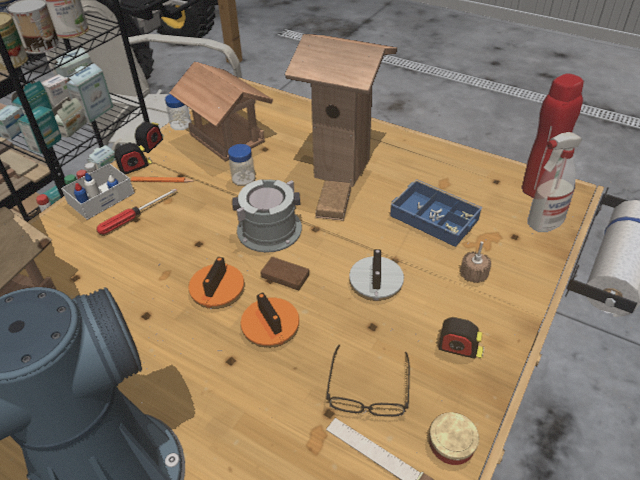

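View pics/top0.png

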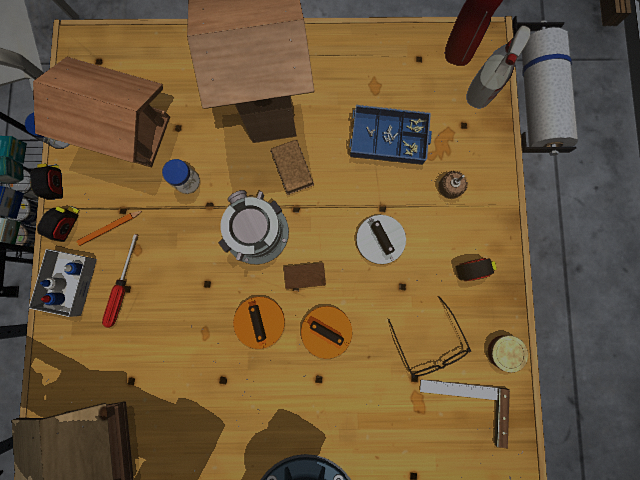

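Candidates for the lid, as (scene px / top px):
- Grey disc with black bar: (377,277) / (381,239).
- Orange disc with black bar: (216,285) / (259,322).
- Orange disc with black bar: (270,322) / (326,331).

By the description the grey one is the lid. The pot is at (267,215) / (250,228). I'll check both in close crops.

Run:
```python
import cv2,numpy as np
t=cv2.imread('pics/top0.png'); s=cv2.imread('pics/scene0.png')
a=cv2.resize(t[180:280,200:300],(400,400),interpolation=2); b=cv2.resize(t[200:280,340:420],(400,400),interpolation=2)
cv2.imwrite('pics/crop_t.png',np.hstack([a,b]))
a=cv2.resize(s[165:265,217:317],(400,400),interpolation=2); b=cv2.resize(s[237:317,337:417],(400,400),interpolation=2)
cv2.imwrite('pics/crop_s.png',np.hstack([a,b]))
```

```text
(no output)
```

View pics/crop_t.png

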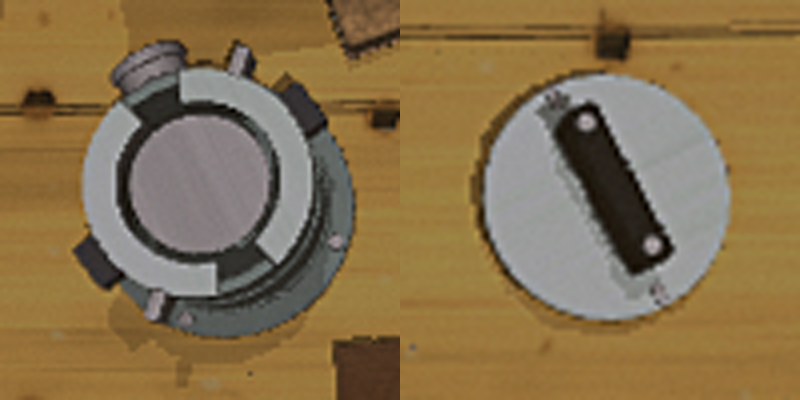

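View pics/crop_s.png

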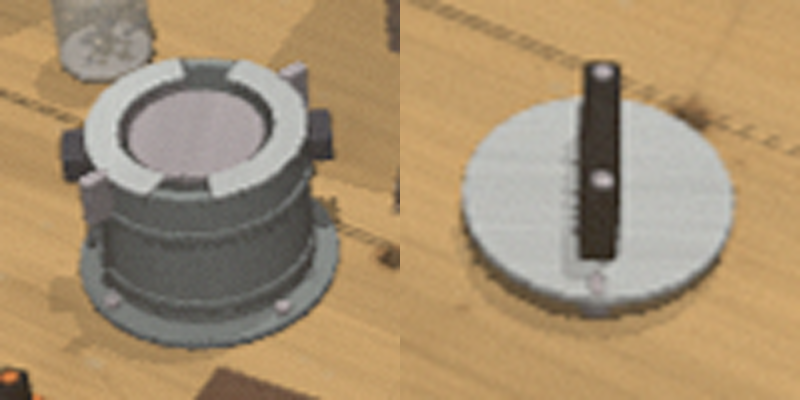

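```bash
cat > meas.py <<'E'
from h import *
def load(n):
    d=dict(np.load(n)); return d
def wplane(c,u,v,h):
    o=-c['R'].T@c['t']; d=np.stack([(u-c['cx'])/c['fx'],(v-c['cy'])/c['fy'],np.ones_like(u,float)],-1)@c['R']
    return o+d*((h-o[2])/d[:,2])[:,None]
def edge(mask):
    cn,_=cv2.findContours(mask.astype(np.uint8),cv2.RETR_EXTERNAL,cv2.CHAIN_APPROX_NONE)
    return max(cn,key=cv2.contourArea)
def circ(P):
    A=np.c_[2*P[:,:2],np.ones(len(P))]; s=np.linalg.lstsq(A,(P[:,:2]**2).sum(1),rcond=None)[0]
    return s[:2],np.sqrt(s[2]+s[0]**2+s[1]**2)
def axis(P):
    x=P[:,:2]-P[:,:2].mean(0); w,V=np.linalg.eigh(x.T@x); a=V[:,1]; return np.arctan2(a[1],a[0]),np.sqrt(w*12/len(P))
if __name__=='__main__':
  for n in('top','scene'):
    c=load(n+'0.npz'); W=pts(c); hsv=cv2.cvtColor(c['img'],cv2.COLOR_RGB2HSV).astype(int); v,u=np.mgrid[0:480,0:640]
    H,S,V=hsv[...,0],hsv[...,1],hsv[...,2]
    pu,pv=((250,228),(267,205))[n=='scene']; lu,lv=((381,239),(377,277))[n=='scene']
    near=np.hypot(u-pu,v-pv)<45
    print(n,'depth at pot ctr',W[pv,pu],'lid',W[lv,lu], 'bench',W[lv+45,lu])
    zt=W[...,2]; m=near&(zt>.09)&(zt<.112)&(S<60)&(V>140)
    e=edge(m)  # collar
    ee=cv2.convexHull(e).reshape(-1,2).astype(float); P=wplane(c,ee[:,0],ee[:,1],.100); ct,r=circ(P); 
    for k in range(3):
        q=abs(np.linalg.norm(P[:,:2]-ct,axis=1)-r)<.003; ct2,r=circ(P[q]); ct=ct2
    print('pot',ct,r,q.sum(),len(q))
    # notches: ring 45..52 mm at z .1, dark
    Q=wplane(c,u.ravel().astype(float),v.ravel().astype(float),.100)[:,:2]-ct; rr=np.hypot(*Q.T); aa=np.degrees(np.arctan2(Q[:,1],Q[:,0]))
    col=(S<60)&(V>140); ring=(rr>.0455)&(rr<.0505)
    o=np.argsort(aa[ring]); A=aa[ring][o]; B=col.ravel()[ring][o]
    print('dark angles',np.round(A[~B]).astype(int))
    # lid
    near=np.hypot(u-lu,v-lv)<45
    wood=(S>70)&(V>70)
    m=near&~wood&((zt>.010)|(zt==0)); m=cv2.morphologyEx(m.astype(np.uint8),cv2.MORPH_OPEN,np.ones((3,3)))
    e=edge(m).reshape(-1,2).astype(float); P=wplane(c,e[:,0],e[:,1],.020); ct,r=circ(P)
    for k in range(3):
        q=abs(np.linalg.norm(P[:,:2]-ct,axis=1)-r)<.002; ct,r=circ(P[q])
    print('lid flange',ct,r,q.sum(),len(q))
    b=near&(V<80)&(zt>.052)&(zt<.07); b=cv2.morphologyEx(b.astype(np.uint8),cv2.MORPH_CLOSE,np.ones((3,3)))>0
    e=edge(b); P=wplane(c,u[b].astype(float),v[b].astype(float),.060); a,dim=axis(P)
    rc=cv2.minAreaRect(((wplane(c,e.reshape(-1,2)[:,0].astype(float),e.reshape(-1,2)[:,1].astype(float),.06)[:,:2])*1000).astype(np.float32))
    print('bar',P.mean(0),np.degrees(a),dim,rc)
E
python3 meas.py
```

```text
top depth at pot ctr [0.59132798 0.11024074 0.09444778] lid [ 0.57058815 -0.16661574  0.05716432] bench [ 0.475582   -0.17185266 -0.00305517]
pot [0.59587892 0.11293585] 0.05799468799485726 9 13
dark angles [-165 -165 -163 -162 -161 -160 -159 -158 -157 -155 -154 -153 -153 -152
 -151 -150 -149 -148 -147 -146 -145 -144 -144 -142 -142 -140 -138 -138
 -137 -135 -135   11   12   12   14   14   16   17   19   19   20   22
   23   24   25   26   27   28   29   30   32   32   34   34   36   37
   38   39   41   41]
lid flange [ 0.57588327 -0.17082431] 0.05462242295160478 139 139
bar [ 0.57516451 -0.17035018  0.06      ] -153.13357034156002 [0.0169466  0.07183757] ((575.5237426757812, -170.1553192138672), (75.15301513671875, 16.826004028320312), 26.633493423461914)
scene depth at pot ctr [0.57700609 0.09264708 0.0955595 ] lid [ 0.54164742 -0.19060318  0.05749539] bench [ 0.48506215 -0.22250901 -0.0007389 ]
pot [0.59651265 0.10974916] 0.06033470269997412 14 18
dark angles [-167 -164 -162 -159 -158 -157 -156 -154 -153 -151 -151 -149 -149 -146
 -146 -144 -144 -141 -141 -139   13   14   15   18   20   23   26   28
   31   34   36   39   42]
lid flange [ 0.57420197 -0.17324063] 0.055749700829475723 119 151
bar [ 0.56961987 -0.17521526  0.06      ] -154.56761602373288 [0.01600834 0.07293535] ((569.8610229492188, -174.87818908691406), (80.2171630859375, 14.064080238342285), 26.836538314819336)
```

```bash
cat > m2.py <<'E'
from meas import *
def ringfit(c,col,ct,h=.100,ri=.0445,ro=.0585):
    v,u=np.mgrid[0:480:.25,0:640:.25]
    return
def potfit(c,ct):
    img=cv2.resize(c['img'],None,fx=4,fy=4,interpolation=cv2.INTER_LINEAR); hsv=cv2.cvtColor(img,cv2.COLOR_RGB2HSV).astype(int)
    v,u=np.mgrid[0:img.shape[0],0:img.shape[1]]; u=(u.ravel()+.5)/4-.5; v=(v.ravel()+.5)/4-.5
    P=wplane(c,u,v,.100)[:,:2]; S=hsv[...,1].ravel();V=hsv[...,2].ravel();Hh=hsv[...,0].ravel()
    k=np.linalg.norm(P-ct,axis=1)<.09; P=P[k]; col=((V>150)&(Hh>50)&(Hh<130)&(S<50))[k]
    ct=np.array(ct)
    for i in range(15):
        r=np.linalg.norm(P-ct,axis=1); q=col&(r>.040)&(r<.063); ct=P[q].mean(0)
    a=np.arctan2(*(P[q]-ct).T[::-1]); z=np.exp(2j*a).mean()
    ang=np.degrees(np.angle(-z)/2)
    return ct,ang,q.sum()*1e0,np.percentile(np.linalg.norm(P[q]-ct,axis=1),[1,99]), abs(z)
if __name__=='__main__':
  for n in('top','scene'):
    c=load(n+'0.npz'); print(n,potfit(c,(.596,.111)))
    hsv=cv2.cvtColor(c['img'],cv2.COLOR_RGB2HSV)
    for p in (((232,196),(250,188)) if n=='top' else ((266,185),(250,168))): pass
    W=pts(c); z=W[...,2]
    for lo,hi in((.12,.2),(.2,.5)):
        m=(z>lo)&(z<hi)&(W[...,0]<1.0)&(abs(W[...,1])<.8)&(W[...,0]>.05)
        nl,L,st,_=cv2.connectedComponentsWithStats(m.astype(np.uint8))
        for i in range(1,nl):
            if st[i][4]>60: q=W[L==i]; print(n,lo,st[i],np.round(np.nanmin(q,0),2),np.round(np.nanmax(q,0),2))
E
python3 m2.py
```

```text
top (array([0.59563789, 0.1116714 ]), np.float64(25.691440775403944), np.float64(13555.0), array([0.04338418, 0.05891493]), np.float64(0.2277797003816992))
top 0.12 [484  43  35  42 727] [ 0.89 -0.44  0.12] [ 0.96 -0.39  0.2 ]
top 0.12 [  33   57  130  106 8971] [0.72 0.29 0.12] [0.95 0.55 0.19]
top 0.12 [236  99  57  25 892] [0.81 0.02 0.12] [0.83 0.12 0.2 ]
top 0.12 [  11  403  102   77 6500] [0.12 0.35 0.12] [0.25 0.55 0.19]
top 0.2 [  187     0   127   109 11876] [ 0.76 -0.03  0.2 ] [0.96 0.19 0.35]
top 0.2 [504  26  26  39 542] [ 0.87 -0.44  0.2 ] [ 0.96 -0.38  0.25]
scene (array([0.620618  , 0.15086523]), np.float64(8.944004526078535), np.float64(92.0), array([0.00051496, 0.08531493]), np.float64(0.5431683824249282))
scene 0.12 [ 169   61  104   67 3424] [0.72 0.29 0.12] [0.95 0.55 0.19]
scene 0.12 [ 311   91   61   56 1727] [0.81 0.02 0.12] [0.95 0.12 0.2 ]
scene 0.12 [ 540  153   35   38 1015] [ 0.88 -0.45  0.12] [ 0.94 -0.39  0.2 ]
scene 0.12 [   0  206   51   84 2304] [0.12 0.35 0.12] [0.25 0.46 0.19]
scene 0.12 [119 391  23  39 262] [ 0.05 -0.05  0.12] [ 0.08 -0.02  0.2 ]
scene 0.2 [ 284   34  113   84 5701] [ 0.76 -0.03  0.2 ] [1.   0.18 0.35]
scene 0.2 [546 132  36  26 587] [ 0.87 -0.44  0.2 ] [ 0.95 -0.38  0.25]
scene 0.2 [  34  287  108   90 2837] [ 0.05 -0.1   0.28] [0.11 0.03 0.39]
```

```bash
sed -i 's/col=.*\[k\]$/col=((V>140)\&(S<(sth))\&(Hh>(hth)))[k]/; s/def potfit(c,ct)/def potfit(c,ct,sth=50,hth=0)/' m2.py
python3 - <<'E'
from m2 import *
for n,p in(('top',[(227,205),(272,240),(250,228)]),('scene',[(243,192),(290,200),(266,196)])):
    c=load(n+'0.npz'); hsv=cv2.cvtColor(c['img'],cv2.COLOR_RGB2HSV)
    print(n,[hsv[y,x].tolist() for x,y in p])
    for s,h in((30,0),(30,40),(50,40)): print(s,h,potfit(c,(.596,.111),s,h))
E
```

```text
top [[19, 165, 156], [66, 8, 164], [0, 15, 134]]
30 0 (array([0.59599424, 0.11198885]), np.float64(27.003584100154356), np.float64(14634.0), array([0.04320677, 0.05934936]), np.float64(0.21746720055506447))
30 40 (array([0.59565687, 0.11141228]), np.float64(27.682844847348463), np.float64(14408.0), array([0.04323445, 0.05916563]), np.float64(0.21995518179679777))
50 40 (array([0.59565687, 0.11141228]), np.float64(27.682844847348463), np.float64(14408.0), array([0.04323445, 0.05916563]), np.float64(0.21995518179679777))
scene [[51, 9, 198], [40, 4, 191], [177, 17, 166]]
30 0 (array([0.59427353, 0.1086445 ]), np.float64(27.189376265215074), np.float64(10699.0), array([0.04093786, 0.06143118]), np.float64(0.1743480254735653))
30 40 (array([0.59414845, 0.11575993]), np.float64(24.1886426410294), np.float64(3720.0), array([0.04001203, 0.06280418]), np.float64(0.19747202504067912))
50 40 (array([0.59414845, 0.11575993]), np.float64(24.1886426410294), np.float64(3720.0), array([0.04001203, 0.06280418]), np.float64(0.19747202504067912))
```

Grey lid confirmed: in the crop it is at top px (381,239), with the bar at about 27°. The pot's notches are also at about 27°, on the spigot side. The ribs are at about -18° and show at crop px (240,60) and (157,305). Moving to hover over the lid.

Request:
play_rows --rows '[[[0,0,0],[0,0,40],0],[[0,0,0.044],[25,-43,0],0],[[0,0,0.044],[25,-43,0],0],[[0,0,0.044],[25,-43,0],0],[[0,0,0.044],[25,-43,0],0],[[0,0,0.044],[25,-43,0],0],[[0,0,0.044],[25,-43,0],0],[[0,0,0.044],[25,-43,0],0],[[0,0,0.044],[25,-43,0],0],[[0,0,0.044],[25,-43,0],0]]' --squeeze 30

```text
clock: 1.1
tcp_pos: [0.3803, 0.1649, 0.2787]
ee_rot: [0.662, 0.75, 0.0, 0.0]
contact_force: [1.3, 1.1, -0.0]
width: 0.0882
```

Request:
play_rows --rows '[[[0,0,0.044],[25,-43,0],0],[[0,0,0.044],[25,-43,0],0],[[0,0,0.044],[25,-43,0],0],[[0,0,0.044],[25,-43,0],0],[[0,0,0.044],[25,-43,0],0],[[0,0,0.044],[25,-43,0],0],[[0,0,0.044],[25,-43,0],0],[[0,0,0.036],[20,-38,0],0],[[0,0,0],[0,0,-50],0],[[0,0,0],[0,0,-50],0]]'

```text
clock: 2.1
tcp_pos: [0.5761, -0.1744, 0.1784]
ee_rot: [0.525, 0.851, 0.0, 0.002]
contact_force: [0.6, 0.1, -0.6]
width: 0.0885
```

Request:
play_rows --rows '[[[0,0,0],[0,0,-50],0],[[0,0,0],[0,0,0],0],[[0,0,0],[0,0,0],0]]'

```text
clock: 2.4
tcp_pos: [0.5745, -0.172, 0.1286]
ee_rot: [0.524, 0.852, -0.0, -0.001]
contact_force: [1.0, -0.1, 0.6]
width: 0.0882
```

```bash
cat > st.py <<'E'
from h import *
from scipy.spatial.transform import Rotation as R
def st():
    s=monitor.read_state(); r=R.from_quat(s['ee_rot']); M=r.as_matrix()
    print('t%.2f'%s['clock'],'tcp',np.round(s['tcp_pos']*1000,1),'xyaw %.2f'%np.degrees(np.arctan2(M[1,0],M[0,0])),'zax',np.round(M[:,2],4),'F',np.round(s['contact_force'],1),'T',np.round(s['torque'],2),'w %.1f'%(s['width']*1e3),'j',np.round(s['joints'],2))
    return s
if __name__=='__main__': st()
E
python3 st.py; python3 -c "
from h import *
c=cam('top');save(c,'top1.png');c=cam('scene');save(c,'scene1.png')"
```

```text
t2.40 tcp [ 574.5 -172.   128.6] xyaw 116.77 zax [-0.002   0.0011 -1.    ] F [ 1.  -0.1  0.6] T [ 0.   -0.    0.02] w 88.2 j [-0.49  0.35  1.63  0.    1.16 -2.53]
```

View pics/scene1.png

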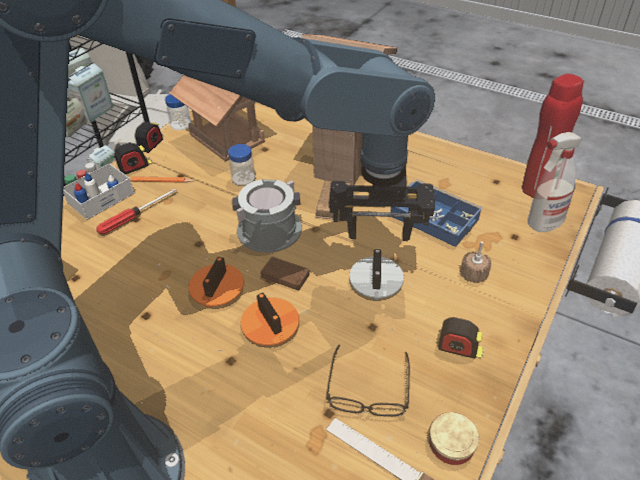

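View pics/top1.png

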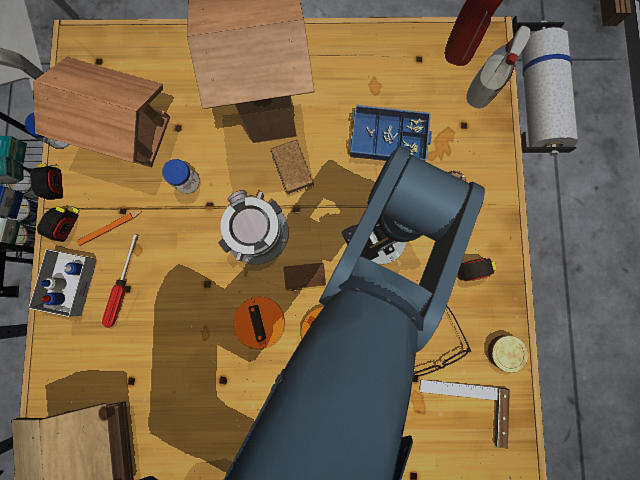

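The scene picture shows the fingers at (352,230) and (407,230), straddling the grey lid's bar at (377,265). Descending and gripping.

Request:
play_rows --rows '[[[0,0,0],[0.5,0,-40],0],[[0,0,0],[0,0,-40],0],[[0,0,0],[0,0,-22],0],[[0,0,0],[0,0,0],0],[[0,0,0],[0,0,0],1],[[0,0,0],[0,0,0],1],[[0,0,0],[0,0,0],1],[[0,0,0],[0,0,0],1],[[0,0,0],[0,0,0],1],[[0,0,0],[0,0,0],1]]' --squeeze 40

```text
clock: 3.5
tcp_pos: [0.5755, -0.1723, 0.027]
ee_rot: [0.524, 0.852, 0.0, 0.0]
contact_force: [0.8, -0.4, -0.7]
width: 0.0423
```

```bash
python3 st.py
```

```text
t3.50 tcp [ 575.5 -172.3   27. ] xyaw 116.77 zax [ 3.e-04 -2.e-04 -1.e+00] F [ 0.8 -0.4 -0.7] T [0.08 0.04 0.03] w 42.3 j [-0.49  0.5   1.66 -0.    0.98 -2.53]
```

Request:
play_rows --rows '[[[0,0,0],[0,0,0],1],[[0,0,0],[0,0,0],1],[[0,0,0],[0,0,0],1],[[0,0,0],[0,0,0],1],[[0,0,0],[0,0,0],1],[[0,0,0],[0,0,0],1]]'

```text
clock: 4.1
tcp_pos: [0.5754, -0.1723, 0.0266]
ee_rot: [0.524, 0.852, -0.0, 0.0]
contact_force: [0.6, -1.5, -1.1]
width: 0.0154
```

```bash
python3 st.py
```

```text
t4.10 tcp [ 575.4 -172.3   26.6] xyaw 116.77 zax [-0.e+00 -1.e-04 -1.e+00] F [ 0.6 -1.5 -1.1] T [-0.04 -0.08  0.  ] w 15.4 j [-0.49  0.5   1.66 -0.    0.98 -2.53]
```

Request:
play_rows --rows '[[[0,0,0],[0,0,30],1],[[0,0,0],[0,0,50],1],[[0,0,0],[0,0,50],1],[[0,0,0],[3,40,0],1],[[0,0,0],[3,40,0],1],[[0,0,0],[3,40,0],1],[[0,0,0],[3,40,0],1],[[0,0,0],[3,40,0],1],[[0,0,0],[3,40,0],1],[[0,0,0.008],[2,32,0],1]]'

```text
clock: 5.1
tcp_pos: [0.5947, 0.1021, 0.1562]
ee_rot: [0.52, 0.854, -0.0, -0.001]
contact_force: [1.3, -0.3, -2.6]
width: 0.0157
```

Request:
play_rows --rows '[[[0,0,0],[0,10,0],1],[[0,0,0],[0,0,0],1],[[0,0,0],[0,0,0],1]]'

```text
clock: 5.4
tcp_pos: [0.5951, 0.109, 0.1563]
ee_rot: [0.521, 0.854, -0.0, -0.0]
contact_force: [-0.4, -0.2, -1.7]
width: 0.0156
```

```bash
python3 st.py; python3 -c "
from h import *
c=cam('top');save(c,'top2.png');np.savez('top2.npz',**c);c=cam('scene');save(c,'scene2.png');np.savez('scene2.npz',**c)"
```

```text
t5.40 tcp [595.1 109.  156.3] xyaw 117.22 zax [-8.e-04 -6.e-04 -1.e+00] F [-0.4 -0.2 -1.7] T [0.03 0.03 0.01] w 15.6 j [-0.01  0.33  1.6  -0.    1.21 -2.06]
```

View pics/scene2.png

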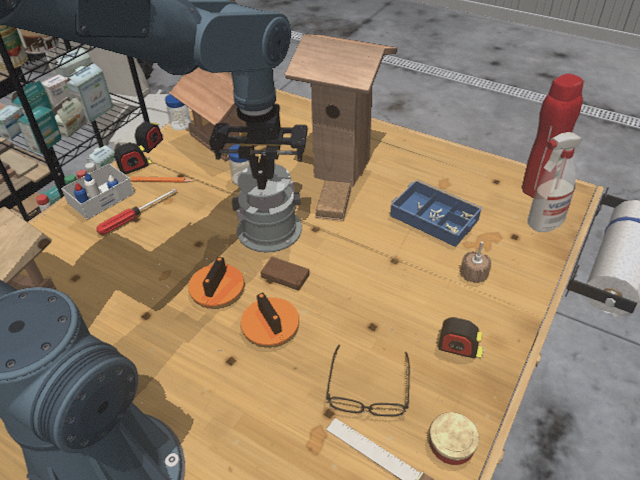

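View pics/top2.png

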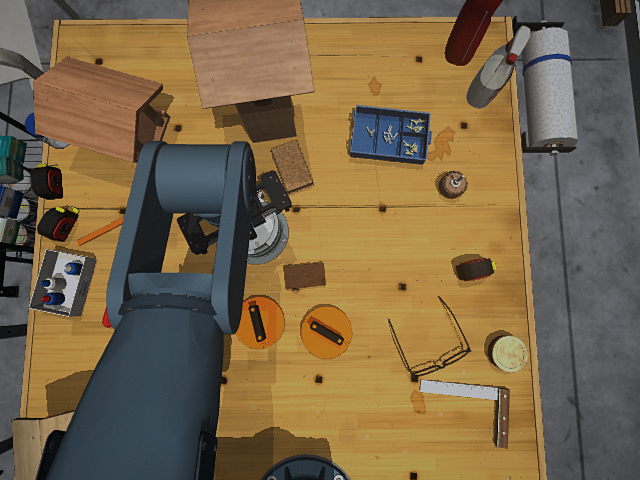

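```bash
python3 -c "
import cv2,numpy as np
s=cv2.imread('pics/scene2.png')
cv2.imwrite('pics/crop2.png',cv2.resize(s[150:250,217:317],(800,800),interpolation=2)[:600])"
```

```text
(no output)
```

View pics/crop2.png

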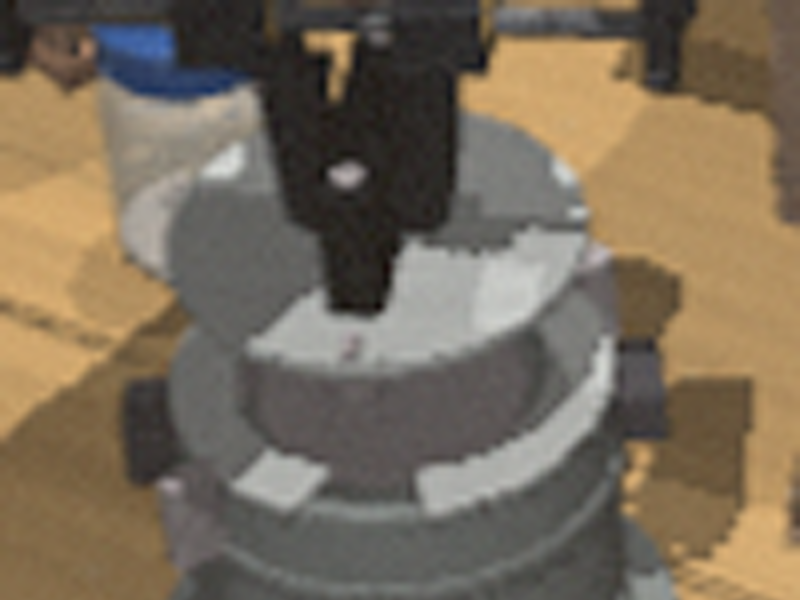

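Run:
```python
from m2 import *
c=load('scene2.npz'); W=pts(c); z=W[...,2]; v,u=np.mgrid[0:480,0:640]
m=(np.hypot(u-264,v-185)<40)&(z>.138)&(z<.158)&(np.hypot(W[...,0]-.595,W[...,1]-.109)<.064)
e=edge(m).reshape(-1,2)
h=cv2.convexHull(e).reshape(-1,2).astype(float)
P=wplane(c,e[:,0].astype(float),e[:,1].astype(float),.1495)
H=wplane(c,h[:,0],h[:,1],.1495)
print(u[m].min(),u[m].max(),v[m].min(),v[m].max())
ct,r=circ(H)
for k in range(6):
    q=abs(np.linalg.norm(P[:,:2]-ct,axis=1)-r)<.0025; ct,r=circ(P[q]); print(ct,r,q.sum(),len(q))
# fixed-radius fit
from scipy.optimize import least_squares
f=least_squares(lambda x:np.linalg.norm(P[:,:2]-x,axis=1)-.0555,ct,loss='soft_l1',f_scale=.001); print(f.x)
```

```text
237 289 163 197
[0.59298103 0.10749186] 0.05610029165224105 96 166
[0.59283684 0.10763608] 0.05588948088834268 104 166
[0.59277078 0.10761349] 0.05584949961963469 103 166
[0.59277078 0.10761349] 0.05584949961963469 103 166
[0.59277078 0.10761349] 0.05584949961963469 103 166
[0.59277078 0.10761349] 0.05584949961963469 103 166
[0.59261786 0.10759102]
```

Run:
```python
from m2 import *
def proj(c,P):
    p=P@c['R'].T+c['t']; return c['fx']*p[:,0]/p[:,2]+c['cx'],c['fy']*p[:,1]/p[:,2]+c['cy']
for n in('top','scene'):
    c=load(n+'0.npz'); hsv=cv2.cvtColor(c['img'],cv2.COLOR_RGB2HSV).astype(np.float32)
    g=hsv[...,2]-hsv[...,1]*1.0   # bright & unsaturated
    ct=np.array([.595,.110])
    for it in range(4):
        O=[];I=[]
        for a in np.radians(np.arange(0,360,4)):
            d=np.array([np.cos(a),np.sin(a)]); rs=np.arange(.036,.068,.00025)
            P=np.c_[ct+rs[:,None]*d,np.full(len(rs),.1)]; x,y=proj(c,P)
            f=cv2.remap(g,x.astype(np.float32)[None],y.astype(np.float32)[None],cv2.INTER_LINEAR)[0]
            mid=f[(rs>.049)&(rs<.054)].mean()
            if mid<(120 if n=='top' else 150): continue
            df=np.gradient(cv2.GaussianBlur(f[None],(0,0),2)[0])
            o=(rs>.055)&(rs<.066); i=(rs>.038)&(rs<.048)
            k=np.argmin(np.where(o,df,9)); O.append(P[k,:2]); k=np.argmax(np.where(i,df,-9)); I.append(P[k,:2])
        res=[]
        for Q in(O,I):
            Q=np.array(Q); cc,r=circ(Q)
            for k in range(5):
                q=abs(np.linalg.norm(Q-cc,axis=1)-r)<.0015; cc,r=circ(Q[q])
            res.append((cc*1e3,r*1e3,q.sum(),len(q)))
        ct=(res[0][0]+res[1][0])/2e3
    print(n,res)
```

```text
top [(array([597.05500756, 111.62005355]), np.float64(59.79678083813951), np.int64(70), 72), (array([596.81987605, 111.28276749]), np.float64(42.592443679703614), np.int64(72), 72)]
scene [(array([596.14489776, 109.54928238]), np.float64(60.676945349938975), np.int64(71), 74), (array([595.95453979, 109.42502957]), np.float64(41.968479554361174), np.int64(70), 74)]
```

Lid at scene px ~(264,183) is held level just over the pot. Measured against the collar in that view, it needs about (+2.3, +1.3) mm. I'll correct that and lower gently.

Request:
play_rows --rows '[[[0,0,0],[2.3,1.3,-10],1],[[0,0,0],[0,0,-14],1],[[0,0,0],[0,0,0],1],[[0,0,0],[0,0,-3],1],[[0,0,0],[0,0,-2],1],[[0,0,0],[0,0,-2],1],[[0,0,0],[0,0,0],1]]'

```text
clock: 6.2
tcp_pos: [0.5977, 0.1111, 0.1256]
ee_rot: [0.521, 0.854, -0.0, -0.0]
contact_force: [0.1, 0.8, -2.5]
width: 0.0157
```

```bash
python3 st.py
```

```text
t6.20 tcp [597.7 111.1 125.6] xyaw 117.23 zax [-1.e-04 -0.e+00 -1.e+00] F [ 0.1  0.8 -2.5] T [ 0.07 -0.03 -0.  ] w 15.7 j [-0.01  0.37  1.61 -0.    1.16 -2.06]
```

Request:
play_rows --rows '[[[0,0,0],[0,0,-1.5],1],[[0,0,0],[0,0,-1.5],1],[[0,0,0],[0,0,0],1]]'

```text
clock: 6.5
tcp_pos: [0.5976, 0.1111, 0.1226]
ee_rot: [0.521, 0.854, -0.0, -0.0]
contact_force: [-0.2, 0.4, -2.3]
width: 0.0156
```

```bash
python3 st.py
```

```text
t6.50 tcp [597.6 111.1 122.6] xyaw 117.23 zax [-2.e-04 -0.e+00 -1.e+00] F [-0.2  0.4 -2.3] T [ 0.05 -0.01 -0.02] w 15.6 j [-0.01  0.38  1.61 -0.    1.15 -2.06]
```

In the opening with no contact. Pressing down onto the plate.

Request:
play_rows --rows '[[[0,0,0],[0,0,-1.5],1],[[0,0,0],[0,0,-1.5],1],[[0,0,0],[0,0,-1.5],1],[[0,0,0],[0,0,0],1]]'

```text
clock: 6.9
tcp_pos: [0.5979, 0.1111, 0.1186]
ee_rot: [0.521, 0.854, 0.0, 0.0]
contact_force: [-2.1, -0.7, 2.2]
width: 0.0155
```

```bash
python3 st.py
```

```text
t6.90 tcp [597.9 111.1 118.6] xyaw 117.23 zax [ 4.e-04 -1.e-04 -1.e+00] F [-2.1 -0.7  2.2] T [ 0.04  0.35 -0.03] w 15.5 j [-0.01  0.38  1.61 -0.    1.15 -2.06]
```

Request:
play_rows --rows '[[[0,0,0],[0,0,-1.5],1],[[0,0,0],[0,0,-1.5],1],[[0,0,0],[0,0,0],1],[[0,0,0],[0,0,0],1]]'

```text
clock: 7.3
tcp_pos: [0.5979, 0.1111, 0.1157]
ee_rot: [0.521, 0.854, 0.0, 0.0]
contact_force: [-3.0, 1.2, 5.8]
width: 0.0156
```

```bash
python3 st.py
```

```text
t7.30 tcp [597.9 111.1 115.7] xyaw 117.23 zax [ 6.e-04 -0.e+00 -1.e+00] F [-3.   1.2  5.8] T [0.1  0.51 0.02] w 15.6 j [-0.01  0.39  1.62 -0.    1.14 -2.06]
```

Request:
play_rows --rows '[[[0,0,0],[-0.8,-0.3,-1.5],1],[[0,0,0],[0,0,0],1],[[0,0,0],[0,0,0],1]]'

```text
clock: 7.6
tcp_pos: [0.5979, 0.1111, 0.1147]
ee_rot: [0.521, 0.854, 0.001, 0.001]
contact_force: [-1.2, 1.0, 5.9]
width: 0.016
```

```bash
python3 st.py; python3 -c "
from h import *
c=cam('scene');save(c,'scene3.png');np.savez('scene3.npz',**c)
s=cv2.imread('pics/scene3.png')
cv2.imwrite('pics/crop3.png',cv2.resize(s[160:260,217:317],(600,600),interpolation=2))"
```

```text
t7.60 tcp [597.9 111.1 114.7] xyaw 117.23 zax [ 2.5e-03  5.0e-04 -1.0e+00] F [-1.2  1.   5.9] T [ 0.25  0.25 -0.02] w 16.0 j [-0.01  0.38  1.62  0.    1.14 -2.06]
```

View pics/crop3.png

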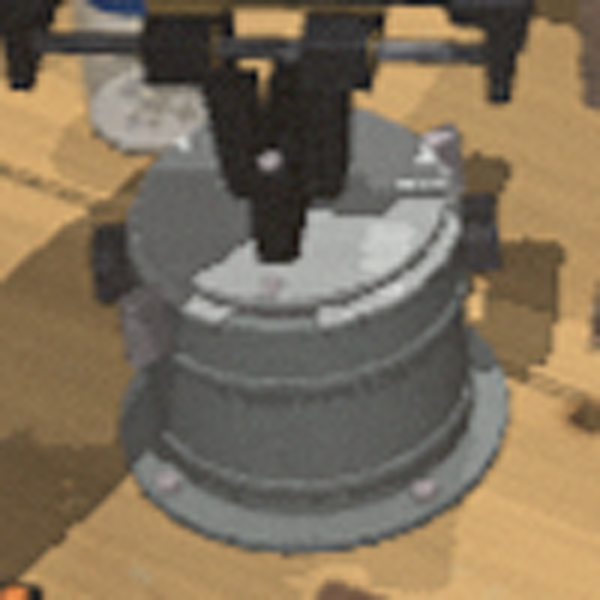

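The crop shows the lid's flange just over the rim and the plug in the collar; the bar, crop px (275,215), points at the notch. Settling before I turn it.

Request:
play_rows --rows '[[[0,0,0],[0,0,0],1],[[0,0,0],[0,0,0],1]]'

```text
clock: 7.85
tcp_pos: [0.5979, 0.1111, 0.1147]
ee_rot: [0.521, 0.854, 0.001, 0.001]
contact_force: [-0.4, 0.8, 6.0]
width: 0.0157
```

```bash
python3 st.py
python3 - <<'E'
from m2 import *
c=load('scene3.npz'); W=pts(c); z=W[...,2]; v,u=np.mgrid[0:480,0:640]
m=(np.hypot(u-265,v-198)<40)&(z>.1035)&(z<.115)&(np.hypot(W[...,0]-.597,W[...,1]-.110)<.064)
e=edge(m).reshape(-1,2).astype(float)
P=wplane(c,e[:,0],e[:,1],.1075); ct,r=circ(P)
for k in range(6):
    q=abs(np.linalg.norm(P[:,:2]-ct,axis=1)-r)<.002; ct,r=circ(P[q])
print(ct,r,q.sum(),len(q),'z med flange',np.nanmedian(z[m]))
E
```

```text
t7.85 tcp [597.9 111.1 114.7] xyaw 117.23 zax [ 2.4e-03  5.0e-04 -1.0e+00] F [-0.4  0.8  6. ] T [0.23 0.24 0.06] w 15.7 j [-0.01  0.38  1.62  0.    1.14 -2.06]
[0.62792573 0.13784714] 0.02718086073319067 13 162 z med flange 0.10836579660971646
```

Request:
play_rows --rows '[[[0,0,0],[0,0,-0.5],1],[[0,0,-0.04],[0,0,0],1],[[0,0,-0.04],[0,0,0],1],[[0,0,-0.04],[0,0,0],1],[[0,0,-0.04],[0,0,0],1],[[0,0,0],[0,0,0],1]]'

```text
clock: 8.45
tcp_pos: [0.5983, 0.1108, 0.1145]
ee_rot: [0.588, 0.809, 0.001, 0.001]
contact_force: [0.7, 0.8, 6.5]
width: 0.0155
```

```bash
python3 st.py
```

```text
t8.45 tcp [598.3 110.8 114.5] xyaw 108.00 zax [ 0.0034  0.     -1.    ] F [0.7 0.8 6.5] T [ 0.07  0.21 -0.01] w 15.5 j [-0.01  0.39  1.62  0.    1.13 -1.9 ]
```

Request:
play_rows --rows '[[[0,0,-0.05],[0,0,0],1],[[0,0,-0.05],[0,0,0],1],[[0,0,-0.05],[0,0,0],1],[[0,0,-0.05],[0,0,0],1],[[0,0,-0.05],[0,0,0],1],[[0,0,-0.05],[0,0,0],1],[[0,0,-0.05],[0,0,0],1],[[0,0,-0.05],[0,0,0],1],[[0,0,0],[0,0,0],1]]'

```text
clock: 9.35
tcp_pos: [0.5984, 0.1107, 0.1145]
ee_rot: [0.737, 0.676, 0.001, 0.001]
contact_force: [0.5, 0.4, 6.6]
width: 0.0152
```

```bash
python3 st.py; python3 -c "
from h import *
c=cam('scene');save(c,'scene4.png')
s=cv2.imread('pics/scene4.png')
cv2.imwrite('pics/crop4.png',cv2.resize(s[160:260,217:317],(600,600),interpolation=2))"
```

```text
t9.35 tcp [598.4 110.7 114.5] xyaw 85.06 zax [ 3.6e-03 -1.0e-04 -1.0e+00] F [0.5 0.4 6.6] T [-0.01  0.08  0.01] w 15.2 j [-0.01  0.39  1.62 -0.    1.13 -1.5 ]
```

View pics/crop4.png

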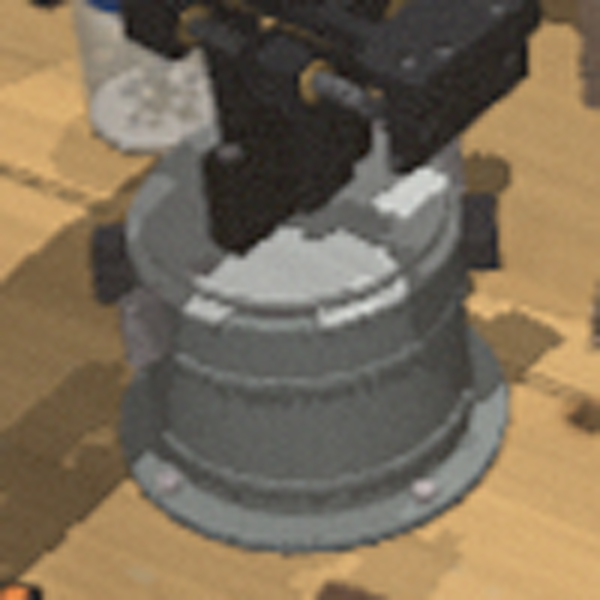

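Request:
play_rows --rows '[[[0,0,-0.05],[0,0,0],1],[[0,0,-0.05],[0,0,0],1],[[0,0,-0.05],[0,0,0],1],[[0,0,-0.05],[0,0,0],1],[[0,0,-0.02],[0,0,0],1],[[0,0,0],[0,0,0],1],[[0,0,0],[0,0,0],1]]'

```text
clock: 10.1
tcp_pos: [0.5984, 0.1107, 0.1145]
ee_rot: [0.806, 0.592, 0.001, 0.001]
contact_force: [0.0, -0.9, 6.8]
width: 0.0155
```

```bash
python3 st.py
python3 - <<'E'
from h import *
c=cam('scene');save(c,'scene5.png');np.savez('scene5.npz',**c)
t=cam('top');save(t,'top5.png')
s=cv2.imread('pics/scene5.png');t=cv2.imread('pics/top5.png')
cv2.imwrite('pics/crop5.png',np.hstack([cv2.resize(s[160:260,217:317],(400,400),interpolation=2),cv2.resize(t[180:280,200:300],(400,400),interpolation=2)]))
d=dict(np.load('top0.npz'))
a=plane(d,260,195,.102);b=plane(d,239.2,256.2,.102); print('ribs',a,b,np.degrees(np.arctan2(*(a-b)[[1,0]])))
E
```

```text
t10.10 tcp [598.4 110.7 114.5] xyaw 72.54 zax [ 3.6e-03 -1.0e-04 -1.0e+00] F [ 0.  -0.9  6.8] T [-0.05  0.15  0.05] w 15.5 j [-0.01  0.39  1.62 -0.    1.13 -1.28]
ribs [0.65960056 0.08916887 0.102     ] [0.53203388 0.13015508 0.102     ] -17.811821754838718
```

View pics/crop5.png

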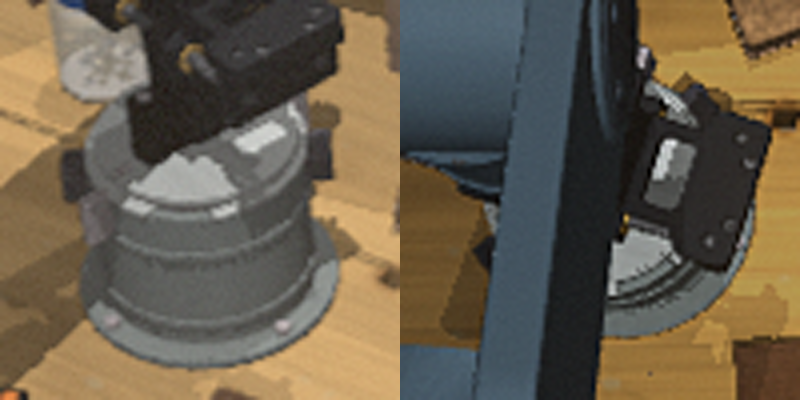

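View pics/scene5.png

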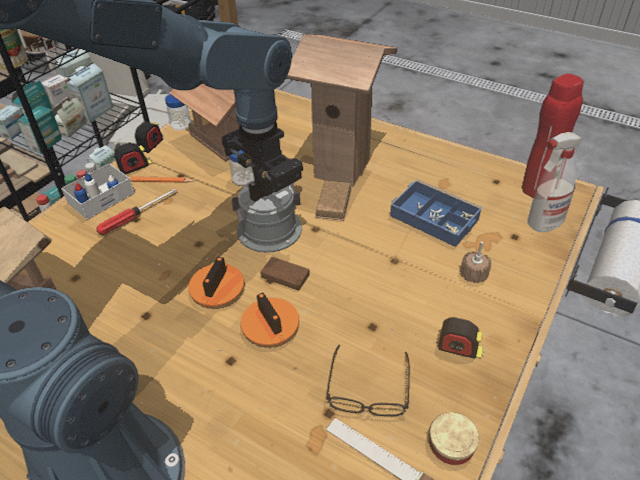

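The lid is in the pot at (267,205) with the gripper on it. The block (333,200), offcut (285,273), jar (240,165) and tape measure (460,337) show at the same pixels as in the first picture. Handing in.

```bash
python3 -c "
from rig import bot; print(bot.finish_job())"; python3 st.py
```

```text
the job is handed in; nothing more can be done
None
the job is handed in; nothing more can be done
```

I put the grey lid on the pot, pressed it down onto the sprung plate, turned it about 45° clockwise and handed in with the gripper still holding it at the half-way ribs. The hand-in gives no verdict.

**Last checks, about 10 s into the 42 s:**
- **Angle:** the bar is at -17.5° by the tool yaw. The ribs measured -17.8° in the images, so it is well short of the latches, and the turning torque stayed near zero.
- **Height and push:** the lid is about 87.5 mm above the pot's underside by the tool height, with the plate pushing up at about 9 N, which matches that height.
- **Grip:** set to 40 N, with the fingers 15.5 mm apart on the bar.
- **Bystanders:** all four are at the same pixels as in the first scene picture. I did this by eye and did not measure it.

**What failed or disagreed:**
- The two cameras disagreed by about 2–3 mm in y, so I positioned the lid relative to the pot.
- The circle fit of the seated lid failed because the view was partly blocked. Its centring rests on the collar's 3 mm clearance and the low side forces.
- A last sideways correction of under 1 mm, made while pressing down, was not taken up by the arm.

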